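# Ready the check scale for taring

## Robot

A 6-joint arm with a two-finger parallel gripper is mounted at the origin on the work surface. World frame = base frame: x ahead of the robot, y to its left, z up, the work surface at z = 0. Lengths are in mm, angles in rad, forces in N, time in s.
With the tool pointing down it reaches from about 250 to 725 mm from the base axis. Payload 9.7 kg.
Tool frame: the origin (TCP) lies midway between the tips of the shut fingers; the grasp point (between the pads) lies 19 mm behind it (pinch_z is the distance from the TCP to the grasp point, in mm); z points along the fingers, x is the direction in which the jaws open and shut, and the axes are right-handed (so a half turn about z gives the same grasp; the last joint's range is limited). The gripper opens to 85 mm and grips with 20 to 120 N. Pads are 22 mm wide; open, the fingers measure 114 mm over their backs; the gripper's body (76 mm by 85 mm) begins 54 mm behind the grasp point. The pads swing forward as they close: fully open they stand 13 mm farther back than shut.
Start: joints at [-1.337, 0.087, 0.176, 1.66, 0, 1.571], TCP at [127.419, -535.034, 231.284] pointing down, gripper open.
Joint ranges: [-3.13, 3.13], [-0.85, 1.81], [-1.15, 1.24], [-2.2, 2.28], [-1.44, 1.52], [-3.14, 3.14]. Speed limits (rad/s): [2.22, 2.22, 2.57, 3.14, 3.14, 3.14].

## Interface

Orientations are given as a unit quaternion [x, y, z, w].
In Python, from rig import observe, snapshot, calibration, finish_job, pinch_z gives the robot as it stands. The module is installed in compiled form; this text tells all that it offers.
- The arm moves only by the tool play_rows, never from a script. Its argument "motion" is one flat list of numbers, 7 for each row, row after row: the shift along the tool's x, y, z in cm, then the turn, a rotation vector about the tool's x, y, z in degrees, then the closure, from 0 (fully open) to 1 (shut). In form: [x, y, z, rx, ry, rz, fingers, x, y, z, rx, ry, rz, fingers, ...]. A call has 1 to 8 rows; each row is the pose to reach, as a shift and turn from the pose commanded when the call began, along the tool's axes at that moment; what a row does not reach only later rows make up. A row lasts 1/12 s, in which the tool goes at most 41.7 mm and 7.16 degrees, less where a joint would pass 70% of its speed; a pose out of reach is approached as far as the arm can. A call with a gripper value outside its range is refused whole. The fingers move at their own pace and stop on an object; the grip force is fixed at half the most. Time passes only in rows, so rows that repeat a pose let the fingers close. It gives the time, the measured TCP pose, the force and the opening at its end, in the units of the state.
- observe(): the state, without advancing time (a new reading comes with each control period).
- snapshot(name): name is "scene" or "top" or "wrist"; returns the picture (400x640x3 uint8, red, green, blue); there is no depth.
- calibration(name): a dict with "camera_matrix" (3x3 intrinsics, pixels), "rvec" (rotation vector, rad) and "tvec" (3), from world to camera coordinates, as OpenCV has them. Camera axes: x right, y down, z forward; pixel columns grow to the right and rows downward; lengths in mm; the calibration is good to about 2 mm. A picture is of the moment at which its call begins: read the wrist's pose just before it. calibration takes no time and is no camera call; for the wrist camera it gives the pose at the moment of the call.
- finish_job(): hands the job in, once; it reports no verdict.
The state is a dict: "time_s": time; "q": joint angles; "dq": joint speeds; "effort": joint torques, N m; "position": TCP position; "tool_rot": TCP orientation; "ft_force": force on the tool from outside, world axes, zero at the start; "torque": the same for the moment, N m; "gripper_width": opening from 0.0 (shut) to 1.0 (fully open).
Only numpy, scipy, OpenCV 4.12 (cv2) and the standard library are available. Lean on these libraries where they do the work, as an engineer would, in place of code of your own. Each camera call takes 0.05 s, during which the arm holds its last target.

## Task

Get the bench check scale ready for the next batch: push its open drawer fully home with the fingertips, leaving the brass weight standing in it, then push the raised cover over until it lies fully shut on the scale, and then press the large round key on the indicator box and let go of it. Do not press the small key, do not pick anything up, and leave the crate, tape roll and jar where they are.

Things in the scene. Friction and masses are not known exactly. Their poses are not given: they have to be found in the camera images.
- scale: Fixed grey box-shaped scale, 200 (x, front to back) x 240 (y, across) x 95 mm high. Origin: centre of its underside; its front, with the drawer, faces its -x; its +y is its left. The top is a well, 25 mm deep, with a 150 mm round steel pan; 12 mm wide rims, 95 mm above the bench, surround it.
- drawer (a joint): How far the white-painted sheet-metal drawer stands out of the scale's front, in m: 0 = fully home, 0.13 = end stop; it slides along the scale's -x. About 2 N of friction plus light damping (6 N s/m); stays where it is left. Drawer front 176 mm wide, from 14 to 64 mm above the bench; when home the front's face is 8 mm proud of the housing and the pull ledge 32 mm proud. The tray behind it is 170 mm wide with walls 29 mm high; its inner floor is 17.5 mm above the bench.
- drawer_pull (a point): Middle of the flat front face of the drawer's black pull ledge, 44 mm above the bench. The ledge is 90 mm wide (along y), 16 mm high and 24 mm deep; push it along the scale's +x. Its axes are the scale's.
- cover (a joint): Angle of the flat aluminium cover, in rad: 0 = shut, lying on the rims; about 1.57 = standing straight up; 1.85 = end stop, leaning outwards. It is hinged on the scale's left (+y) rim and its free edge swings over towards the scale's -y and down. Stiff hinge, 0.30 N m of friction: stays at any angle and must be pushed all the way down.
- cover_hinge (a point): Middle of the cover's hinge line, which runs along the scale's x on its left (+y) rim, 95 mm above the bench.
- cover_edge (a point): Middle of the free edge of the cover's panel on the outer face (upper face when shut). The panel is 190 mm along the hinge, reaches 235 mm from the hinge line and its outer face lies 6 mm off the hinge line's plane; a black tab 50 mm wide stands out 23 mm beyond this edge.
- indicator: Fixed grey indicator box, 110 (x) x 150 (y) x 45 mm high, with a dark display along its far (+x) side and two round white keys in collars on the near part of its top. Stands left or right of the scale, changing places with the crate. Origin: centre of its underside.
- tare_key (a joint): Travel of the large key, in m: 0 = up, 0.006 = fully down; springs back; needs about 4 N to go fully down.
- tare_key_top (a point): Centre of the top of the large round key (32 mm across), which presses straight down; at 25 mm towards -x and 35 mm towards +y of the indicator's centre.
- power_key (a joint): Travel of the small key, in m: 0 = up, 0.006 = down. Not to be pressed.
- power_key_top (a point): Centre of the top of the small round key (16 mm across), 75 mm towards the indicator's -y from the large one.
- weight: Loose brass test weight with a waisted knob, 36 mm across and 32 mm high, standing upright in the open drawer. Origin: centre of its underside; z is up.
- crate: Loose open plastic crate, 130 x 150 x 60 mm high, on the bench on the other side of the scale from the indicator. Origin: centre of its underside.
- tape: Loose roll of tape, a cardboard-coloured ring 90 mm across with a 64 mm hole and 48 mm high lying flat, on the bench to the right of the scale. Origin: centre of its underside.
- jar: Loose white jar with a steel cap, 66 mm across and 85 mm high, on the bench to the left of the scale. Origin: centre of its underside.
Not all that is in view belongs to the job. What is meant by the weight is not green or orange, and is the smaller of those in its own colour.

How it is judged:
By the outcome, as a careful person would: the job done as asked, in the order asked, and still so for the second after the job is handed in, with the robot touching nothing.
It also fails if it takes over 64 s, if anything falls off the work surface, if the arm or the gripper's body presses on something with over 40 N, if the wrist force passes 120 N, or if a joint passes its speed limit or range.

## Working session

There is one attempt and no reset: what is moved stays moved. The work goes in short steps, Python scripts to look and compute and a tool call to move; the robot and the scene stay as the last step left them, time stands still between calls to the robot, and variables do not carry over. Pictures are saved under pics/ and viewed, and the job is handed in when it is done.

Besides the shell and the picture viewer there is one more tool, called after ">>>" as a command line: name --argument value ..., lists and objects as JSON in quotes. play_rows: Moves the arm, as the interface text tells. Its arguments: {"type":"object","properties":{"motion":{"type":"array","items":{"type":"number"}}},"required":["motion"]}

```bash
mkdir -p pics
python3 - <<'E'
from rig import *
import cv2
print(observe(), pinch_z)
for n in ["scene","top","wrist"]:
    c=calibration(n); im=snapshot(n); cv2.imwrite(f"pics/{n}0.png",im[:,:,::-1]); print(n,c)
E
```

```text
{'time_s': 0.0, 'q': array([-1.33700824e+00,  8.74360821e-02,  1.75110760e-01,  1.65981503e+00,
       -4.16950449e-06,  1.57079865e+00]), 'dq': array([-0.00173614,  0.00051047,  0.00171379, -0.00222295,  0.00040957,
       -0.0007509 ]), 'effort': array([-1.08964665e-03, -5.20395613e+01,  4.64799070e+01,  1.65873062e-02,
       -1.29728735e-05,  8.83116940e-06]), 'position': array([ 127.35727049, -534.79908099,  230.58427673]), 'tool_rot': array([ 7.84748814e-01, -6.19813558e-01, -5.28654915e-04, -4.14885845e-04]), 'ft_force': array([-0.45140137, -0.46006995, -0.57331434]), 'torque': array([-0.00097388,  0.06177813, -0.00760625]), 'gripper_width': 0.9994886747861073} 18.700000000000003
scene {'camera_matrix': array([[397.64980461,   0.        , 321.46973832],
       [  0.        , 397.64980461, 201.47072227],
       [  0.        ,   0.        ,   1.        ]]), 'rvec': array([ 1.92920617,  1.40952985, -0.62878888]), 'tvec': array([-148.42579441, -316.90543643, 1524.28250198])}
top {'camera_matrix': array([[496.10846691,   0.        , 323.45539057],
       [  0.        , 496.10846691, 195.92215274],
       [  0.        ,   0.        ,   1.        ]]), 'rvec': array([ 2.11387113, -2.11204822,  0.20845357]), 'tvec': array([  -6.56243777,  554.41747274, 1111.0728725 ])}
wrist {'camera_matrix': array([[336.83691562,   0.        , 321.94953797],
       [  0.        , 336.83691562, 203.95306951],
       [  0.        ,   0.        ,   1.        ]]), 'rvec': array([-2.25971305,  1.78385501,  0.2860264 ]), 'tvec': array([-549.75437787,  -41.39673594,  379.6355825 ])}
```

View pics/scene0.png

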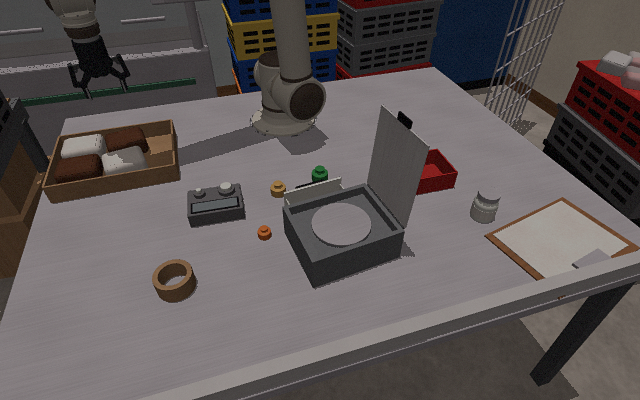

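View pics/top0.png

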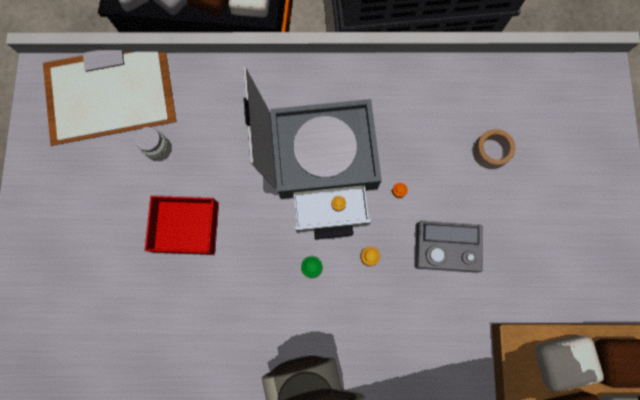

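View pics/wrist0.png

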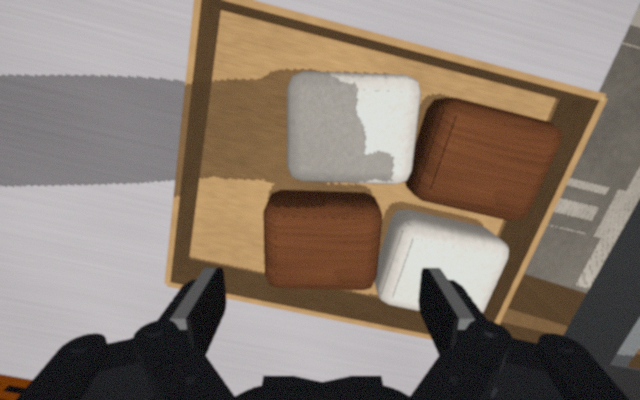

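The scene shows the robot, with the scale in the middle: cover raised, drawer open towards the robot. In the top view:
- Cover edge is about (248,70)-(252,160), and the drawer pull about (333,232).
- Weight candidates are brass in the drawer (339,203), larger brass on the bench (371,256), green (312,267) and orange (400,190). I choose the brass one in the drawer.
- The indicator is on the right at (449,246), with its large key at (437,255) and small key at (469,257).

```bash
cat > h.py <<'E'
import numpy as np, cv2
from rig import *
def cam(n):
    c=calibration(n); R=cv2.Rodrigues(c["rvec"])[0]; return c["camera_matrix"],R,np.array(c["tvec"]).ravel()
def ray(n,u,v):
    K,R,t=cam(n); d=R.T@np.linalg.solve(K,[u,v,1]); return -R.T@t,d
def plane(n,u,v,z):
    o,d=ray(n,u,v); return o+d*(z-o[2])/d[2]
def proj(n,P):
    K,R,t=cam(n); p=K@(R@np.array(P,float)+t); return p[:2]/p[2]
E
python3 - <<'E'
import cv2
im=cv2.imread("pics/top0.png")
c=im[55:285,230:500]; cv2.imwrite("pics/topcrop.png",cv2.resize(c,(810*800//810,int(230*800/270)),interpolation=cv2.INTER_CUBIC)[:600])
c=im[180:280,280:420]; cv2.imwrite("pics/topcrop2.png",cv2.resize(c,None,fx=5,fy=5,interpolation=cv2.INTER_CUBIC))
im=cv2.imread("pics/scene0.png")
c=im[90:290,180:440]; cv2.imwrite("pics/scenecrop.png",cv2.resize(c,None,fx=3,fy=3,interpolation=cv2.INTER_CUBIC))
E
```

```text
(no output)
```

View pics/topcrop.png

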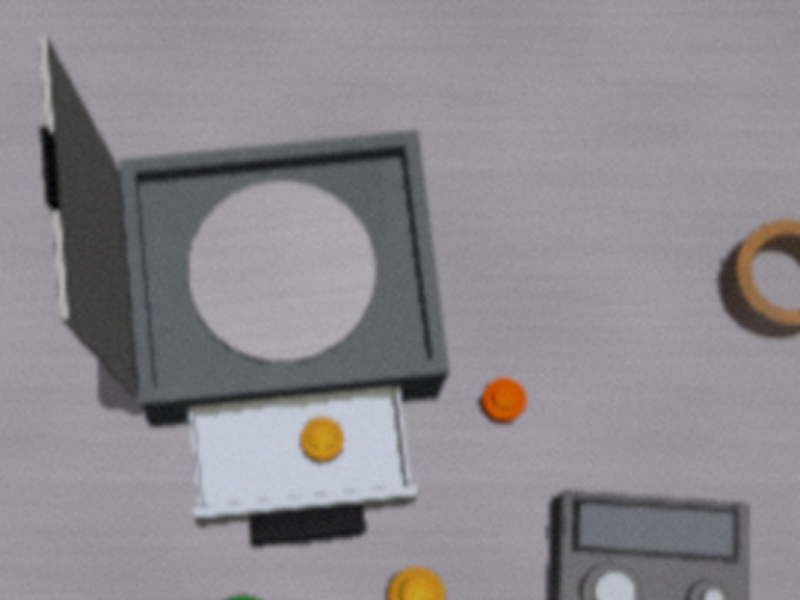

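View pics/topcrop2.png

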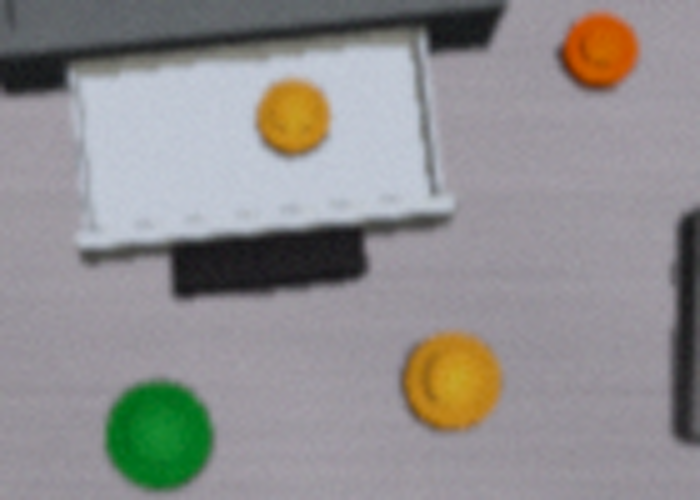

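View pics/scenecrop.png

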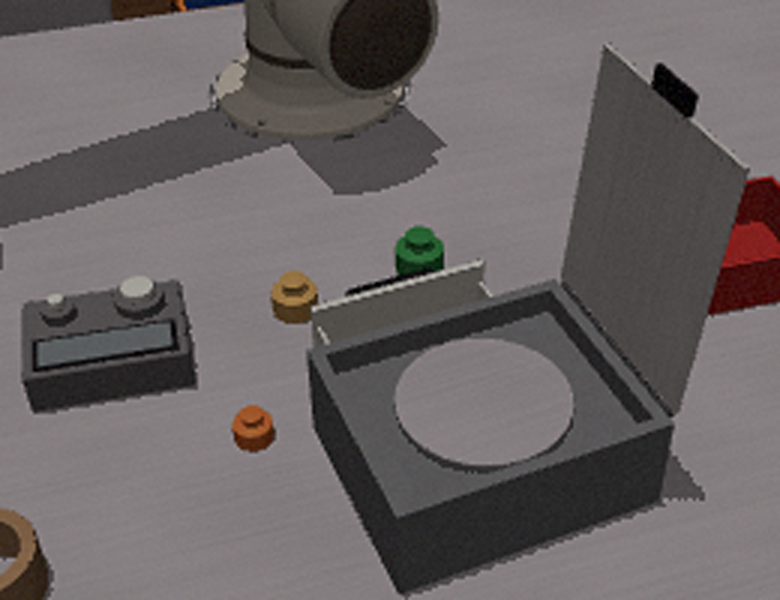

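Run:
```python
from h import *
np.set_printoptions(precision=1,suppress=True)
A=lambda x,y:(230+x/2.963,55+y/2.963)
B=lambda x,y:(280+x/5,180+y/5)
C=np.array([plane("top",*A(*p),95) for p in [(122,160),(415,132),(446,376),(140,403)]])
print(C, [np.linalg.norm(C[i]-C[(i+1)%4]) for i in range(4)])
ctr=C.mean(0); 
ex=(C[0]+C[1]-C[2]-C[3]); ey=(C[0]+C[3]-C[1]-C[2])
print("ctr",ctr,"yaw",np.degrees(np.arctan2(ex[1],ex[0])),np.degrees(np.arctan2(-ey[0],ey[1])))
pan=plane("top",*A(283,271),72); print("pan",pan)
D=[plane("top",*B(*p),64) for p in [(82,240),(453,205)]]; print("front",D,np.linalg.norm(D[0]-D[1]),np.degrees(np.arctan2(-(D[0]-D[1])[0],(D[0]-D[1])[1])))
L=[plane("top",*B(*p),52) for p in [(178,294),(365,276)]]; print("ledge",L,np.linalg.norm(L[0]-L[1]), (L[0]+L[1])/2)
im=cv2.imread("pics/top0.png"); hsv=cv2.cvtColor(im,cv2.COLOR_BGR2HSV)
m=((hsv[...,1]>140)&(hsv[...,2]>80)).astype(np.uint8)
n,_,s,ce=cv2.connectedComponentsWithStats(m)
for i in range(1,n):
    if 60<s[i,4]<900: print(ce[i],s[i],plane("top",*ce[i],20))
# white keys
g=cv2.inRange(im,(150,150,150),(255,255,255)); g[:215]=0; g[275:]=0; g[:,:415]=0; g[:,485:]=0
n,_,s,ce=cv2.connectedComponentsWithStats(g)
for i in range(1,n):
    if s[i,4]>15: print("key",ce[i],s[i],plane("top",*ce[i],55))
# indicator corners z=45
for p in [(417,222),(482,224),(482,272),(416,268)]: print("ind",plane("top",*p,45))
im=cv2.imread("pics/top0.png")
c=im[210:285,405:495]; cv2.imwrite("pics/ind.png",cv2.resize(c,None,fx=7,fy=7,interpolation=cv2.INTER_CUBIC))
im=cv2.imread("pics/scene0.png")
c=im[90:230,340:470]; cv2.imwrite("pics/cov.png",cv2.resize(c,None,fx=4,fy=4,interpolation=cv2.INTER_CUBIC))
c=im[170:230,180:255]; cv2.imwrite("pics/ind2.png",cv2.resize(c,None,fx=8,fy=8,interpolation=cv2.INTER_CUBIC))
```

```text
[[ 755.7  117.3   95. ]
 [ 779.2 -116.2   95. ]
 [ 579.2 -136.6   95. ]
 [ 557.9   99.    95. ]] [np.float64(234.69700997770738), np.float64(201.0179455564098), np.float64(236.58345760887042), np.float64(198.66072776144944)]
ctr [668.   -9.1  95. ] yaw 5.55648885944289 5.465334137141731
pan [670.7 -10.9  72. ]
front [array([477.3,  56.2,  64. ]), array([ 493.7, -115.2,   64. ])] 172.13850705653078 5.472166631758557
ledge [array([453.7,  12. ,  52. ]), array([462.2, -74.8,  52. ])] 87.25248482813467 [457.9 -31.4  52. ]
[284.9  15.5] [281   0   8  32 137] [1044.9   95.9   20. ]
[399.4 189.6] [392 183  15  14 167] [ 577.5 -190.6   20. ]
[338.2 203. ] [332 197  13  14 146] [544.2 -41.5  20. ]
[369.9 255.8] [361 247  19  19 282] [ 417.1 -116.1   20. ]
[311.4 266.7] [302 257  20  21 326] [391.4  22.3  20. ]
[531.5 380.4] [521 370  21  22 177] [ 138.1 -474.8   20. ]
[607.4 389.4] [576 383  64  12 411] [ 119.4 -643.    20. ]
[528.6 396.9] [520 391  17   9  71] [ 103.2 -465.5   20. ]
key [431.1 216.8] [415 215  37   6 125] [ 505.1 -257.3   55. ]
key [470.9 216. ] [453 215  32   5  64] [ 507. -350.   55.]
key [437.2 254.6] [431 248  13  14 138] [ 417.3 -267.6   55. ]
key [470.5 256.9] [468 254   6   6  27] [ 412.  -343.6   55. ]
key [455.6 273.7] [445 273  26   2  39] [ 373.9 -307.6   55. ]
ind [ 494.3 -225.8   45. ]
ind [ 489.6 -377.8   45. ]
ind [ 378.2 -370.9   45. ]
ind [ 387.2 -219.6   45. ]
```

View pics/ind.png

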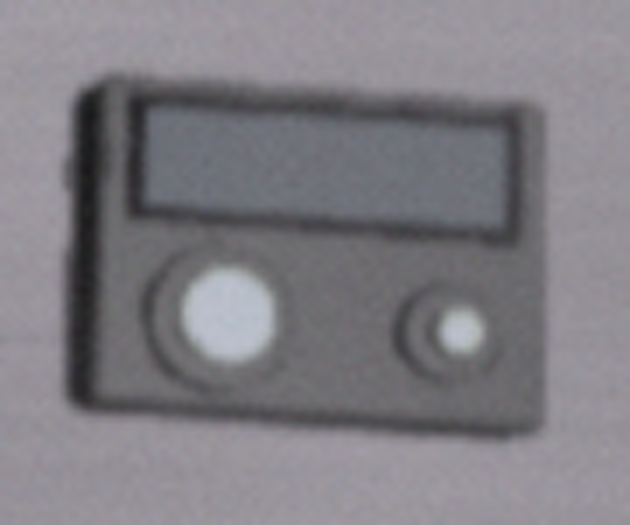

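View pics/cov.png

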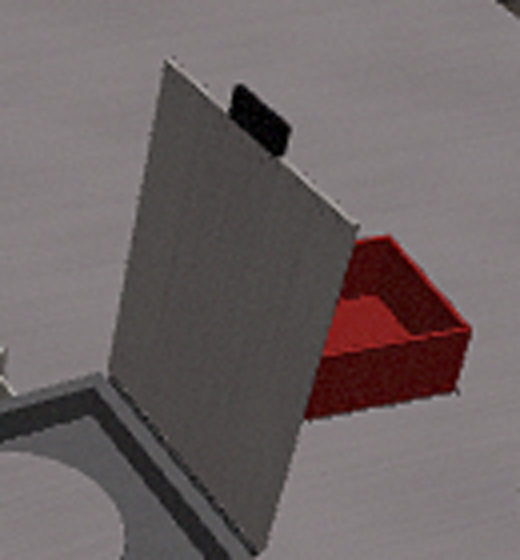

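View pics/ind2.png

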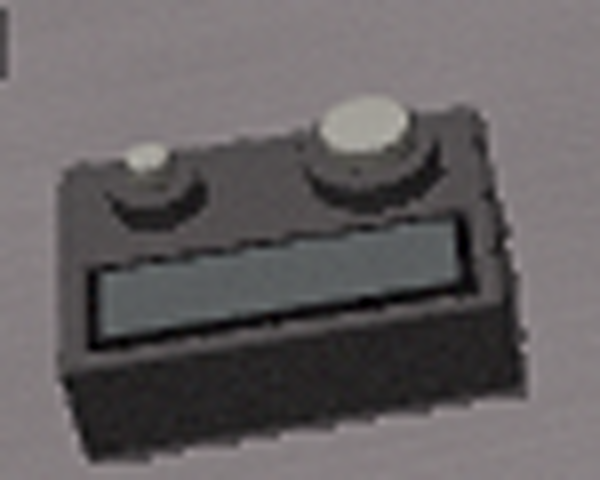

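```bash
cat >> h.py <<'E'
from scipy.spatial.transform import Rotation as Ro
def tri(p,q):
    o1,d1=ray("top",*p); o2,d2=ray("scene",*q); d1/=np.linalg.norm(d1); d2/=np.linalg.norm(d2)
    A=np.stack([d1,-d2],1); s=np.linalg.lstsq(A,o2-o1,rcond=None)[0]
    a=o1+d1*s[0]; b=o2+d2*s[1]; return (a+b)/2, np.linalg.norm(a-b)
ex=np.array([.9954,.0958,0]); ey=np.array([-.0958,.9954,0]); C=np.array([668,-9.1,0])
def W(x,y,z): return C+ex*x+ey*y+np.array([0,0,z])
def go(P,yaw,o=None):
    "shift (cm) and rotvec (deg) in tool axes to reach world P with tool down, tool x at yaw deg"
    o=o or observe(); R=Ro.from_quat(o["tool_rot"]); y=np.radians(yaw)
    X=np.array([np.cos(y),np.sin(y),0]);Z=np.array([0,0,-1.]);T=Ro.from_matrix(np.stack([X,np.cross(Z,X),Z],1))
    return np.round(R.inv().apply(np.array(P)-o["position"])/10,2), np.round(np.degrees((R.inv()*T).as_rotvec()),1)
E
python3 - <<'E'
from h import *
np.set_printoptions(precision=1,suppress=True)
print("key",tri((437.2,254.6),(225.5,185.6)))
print("pkey",tri((470.5,256.9),(180+147/8,170+155/8)))
for a,b in [((252.9,162.3),(382,105.5)),((245.2,67.8),(429.3,146.5))]:
    p,e=tri(a,b); l=p-C; print("cov",p,e,"scale frame",l@ex,l@ey,p[2])
    dy,dz=120-l@ey,p[2]-95; print("angle",np.degrees(np.arctan2(dz,dy)),np.hypot(dy,dz))
P=W(-211-36,-2,150); print(P,go(P,-84.5))
E
```

```text
key (array([ 416.7, -264.3,   63. ]), np.float64(2.887864203561774))
pkey (array([ 411.5, -339.1,   64. ]), np.float64(3.537875663247056))
cov [562.9 123.4 324.7] 4.141122449784884 scale frame -91.88320439306362 141.9840989927182 324.74786652207683
angle 95.46587320747543 230.79727637034122
cov [749.4 144.  324.9] 5.002478485415524 scale frame 95.6902628632477 144.5773308303464 324.87560062238424
angle 96.1026407717266 231.18571961141154
[422.3 -34.8 150. ] (array([-41.8, -40.3,   8.1]), array([0. , 0.1, 7.9]))
```

>>> play_rows --motion '[-41.8,-40.3,2,0,0,8,1,-41.8,-40.3,2,0,0,8,1,-41.8,-40.3,2,0,0,8,1,-41.8,-40.3,2,0,0,8,1,-41.8,-40.3,2,0,0,8,1,-41.8,-40.3,2,0,0,8,1,-41.8,-40.3,2,0,0,8,1,-41.8,-40.3,2,0,0,8,1]'

```text
time_s: 0.82
position: [297.1, -246.3, 219.7]
tool_rot: [0.739, -0.673, 0.0, -0.0]
ft_force: [1.0, -0.2, -0.2]
gripper_width: 0.005
```

Run:
```python
from h import *
o=observe();print(o["time_s"],o["position"],o["q"],go(W(-247,-2,130),-84.5))
```

```text
0.8167 [ 297.08059754 -246.31616873  219.68963328] [-6.92283430e-01 -3.06399022e-01 -2.04951023e-01  1.67189581e+00
  4.80224986e-05  2.35574733e+00] (array([-19.9 , -14.44,   8.97]), array([-0. , -0. , -0.1]))
```

>>> play_rows --motion '[-19.9,-14.4,9,0,0,0,1,-19.9,-14.4,9,0,0,0,1,-19.9,-14.4,9,0,0,0,1,-19.9,-14.4,9,0,0,0,1,-19.9,-14.4,9,0,0,0,1,-19.9,-14.4,9,0,0,0,1,-19.9,-14.4,9,0,0,0,1,-19.9,-14.4,9,0,0,0,1]'

```text
time_s: 1.48
position: [421.5, -34.1, 128.1]
tool_rot: [0.741, -0.671, -0.001, 0.001]
ft_force: [0.1, -0.2, 0.2]
gripper_width: -0.001
```

Run:
```python
from h import *
o=observe();print(o["time_s"],o["position"],o["q"],go(W(-247,-2,42),-84.5))
for n in ["wrist","scene"]: cv2.imwrite(f"pics/{n}1.png",snapshot(n)[:,:,::-1])
```

```text
1.4833 [421.52225326 -34.14266958 128.11215034] [-8.10312262e-02 -2.30211672e-01 -3.22002876e-01  1.48171248e+00
  3.10382146e-04  2.96217807e+00] (array([ 0.08, -0.1 ,  8.61]), array([0.1, 0. , 0.1]))
```

View pics/wrist1.png

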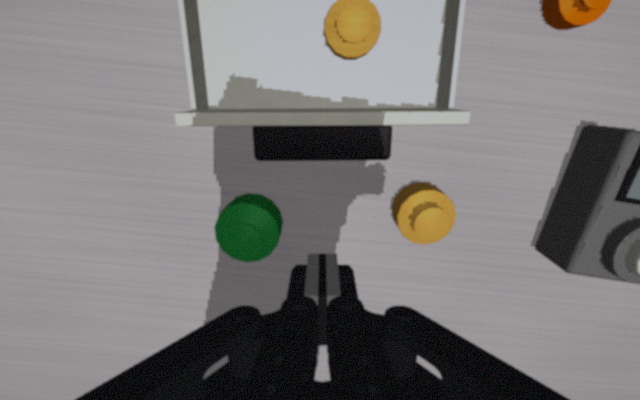

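View pics/scene1.png

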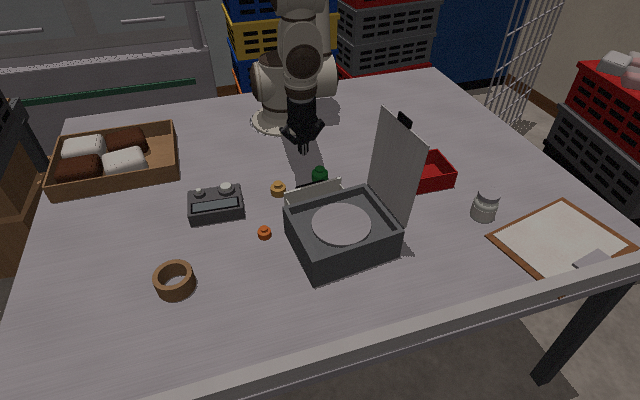

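The wrist view shows the shut fingers centred on the black ledge (ledge at 255-390, row 140). Green (248,228) and the large brass (426,215) are clear to either side. Next I go down and push.

>>> play_rows --motion '[0,0,2,0,0,0,1,0,0,4,0,0,0,1,0,0,6,0,0,0,1,0,0,7.5,0,0,0,1,0,-0.2,8.6,0,0,0,1,0,-0.8,8.6,0,0,0,1,0,-1.4,8.6,0,0,0,1,0,-1.8,8.6,0,0,0,1]'

```text
time_s: 2.25
position: [440.9, -35.3, 45.1]
tool_rot: [0.739, -0.673, 0.001, -0.001]
ft_force: [0.2, -0.3, -0.7]
gripper_width: 0.003
```

>>> play_rows --motion '[0,-0.3,0,0,0,0,1,0,-0.7,0,0,0,0,1,0,-1.2,0,0,0,0,1,0,-1.7,0,0,0,0,1,0,-2.2,0,0,0,0,1,0,-2.7,0,0,0,0,1,0,-3.2,0,0,0,0,1,0,-3.7,0,0,0,0,1]'

```text
time_s: 2.92
position: [476.6, -31.2, 43.8]
tool_rot: [0.74, -0.673, -0.0, -0.0]
ft_force: [-3.6, 0.9, 1.3]
gripper_width: -0.002
```

Run:
```python
from h import *
o=observe();print(o["time_s"],o["position"],o["ft_force"],(o["position"]-C)@ex,(o["position"]-C)@ey)
for n in ["wrist"]: cv2.imwrite(f"pics/{n}2.png",snapshot(n)[:,:,::-1])
```

```text
2.9167 [476.63506335 -31.16236772  43.76194423] [-3.60290006  0.88314707  1.328458  ] -192.59823276585524 -3.6281199026794684
```

View pics/wrist2.png

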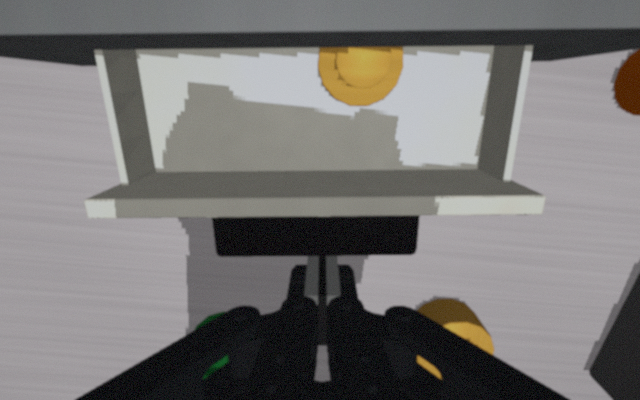

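>>> play_rows --motion '[0,-0.5,0,0,0,0,1,0,-1.0,0,0,0,0,1,0,-1.5,0,0,0,0,1,0,-2.0,0,0,0,0,1,0,-2.5,0,0,0,0,1,0,-3.0,0,0,0,0,1,0,-3.5,0,0,0,0,1,0,-3.8,0,0,0,0,1]'

```text
time_s: 3.63
position: [514.7, -27.7, 43.7]
tool_rot: [0.74, -0.673, 0.0, -0.0]
ft_force: [-2.0, 1.0, 0.3]
gripper_width: -0.001
```

>>> play_rows --motion '[0,-0.1,0,0,0,0,1,0,-0.3,0,0,0,0,1,0,-0.5,0,0,0,0,1,0,-0.6,0,0,0,0,1,0,-0.7,0,0,0,0,1]'

```text
time_s: 4.05
position: [521.0, -27.1, 43.8]
tool_rot: [0.74, -0.673, -0.0, 0.0]
ft_force: [-2.0, 0.3, -0.9]
gripper_width: -0.002
```

>>> play_rows --motion '[0,-0.1,0,0,0,0,1,0,-0.2,0,0,0,0,1,0,-0.3,0,0,0,0,1]'

```text
time_s: 4.3
position: [524.0, -26.8, 43.7]
tool_rot: [0.74, -0.673, -0.0, 0.0]
ft_force: [-1.8, 0.1, -0.4]
gripper_width: 0.004
```

Run:
```python
from h import *
o=observe();print(o["time_s"],o["position"],o["ft_force"],(o["position"]-C)@ex,(o["position"]-C)@ey)
for n in ["top"]: cv2.imwrite(f"pics/{n}3.png",cv2.resize(snapshot(n)[55:285,230:500,::-1],None,fx=2.6,fy=2.6))
```

```text
4.3 [523.97909234 -26.82673278  43.74647947] [-1.77921043  0.11367543 -0.44073181] -145.0566324893765 -3.8479868539816775
```

View pics/top3.png

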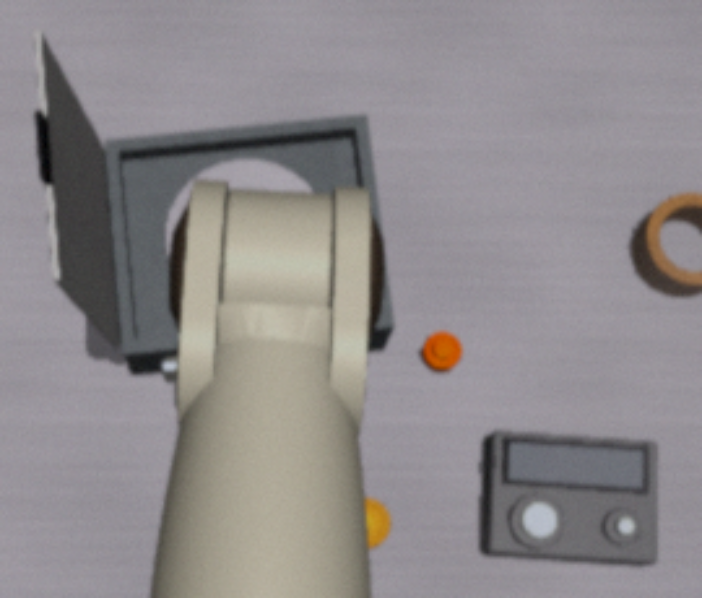

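Not home yet (force is still about 2 N). I continue in small steps until the force rises.

>>> play_rows --motion '[0,-0.1,0,0,0,0,1,0,-0.2,0,0,0,0,1,0,-0.3,0,0,0,0,1]'

```text
time_s: 4.6
position: [527.1, -26.5, 43.8]
tool_rot: [0.74, -0.673, 0.0, 0.0]
ft_force: [-0.7, 0.3, -1.2]
gripper_width: 0.006
```

>>> play_rows --motion '[0,-0.1,0,0,0,0,1,0,-0.2,0,0,0,0,1]'

```text
time_s: 4.77
position: [528.1, -26.4, 43.7]
tool_rot: [0.74, -0.673, -0.001, 0.001]
ft_force: [-11.8, 0.1, 4.3]
gripper_width: 0.001
```

>>> play_rows --motion '[0,-0.1,0,0,0,0,1,0,-0.2,0,0,0,0,1]'

```text
time_s: 4.93
position: [528.2, -26.4, 43.6]
tool_rot: [0.739, -0.673, -0.002, 0.002]
ft_force: [-21.9, -1.8, 11.8]
gripper_width: -0.0
```

>>> play_rows --motion '[0,1,0,0,0,0,1,0,4,-0.5,0,0,0,1,0,6,-4,0,0,0,1,0,6,-8,0,0,0,1,0,6,-12,0,0,0,1,0,6,-16,0,0,0,1,0,6,-20,0,0,0,1,0,6,-24,0,0,0,1]'

```text
time_s: 5.6
position: [471.2, -31.9, 286.4]
tool_rot: [0.74, -0.673, 0.001, -0.001]
ft_force: [0.4, -0.2, -0.8]
gripper_width: 0.0
```

Run:
```python
from h import *
o=observe();print(o["time_s"],o["position"],o["q"],go(W(-190,195,285),5.5))
for n in ["wrist"]: cv2.imwrite(f"pics/{n}4.png",snapshot(n)[:,:,::-1])
```

```text
5.6 [471.15202359 -31.90059356 286.42912031] [-6.75266573e-02 -7.30005586e-02  1.23602750e-01  1.76479751e+00
 -1.28920526e-04  2.98000031e+00] (array([-19.89,  -0.77,   0.13]), array([ -0.1,  -0.1, -90.1]))
```

View pics/wrist4.png

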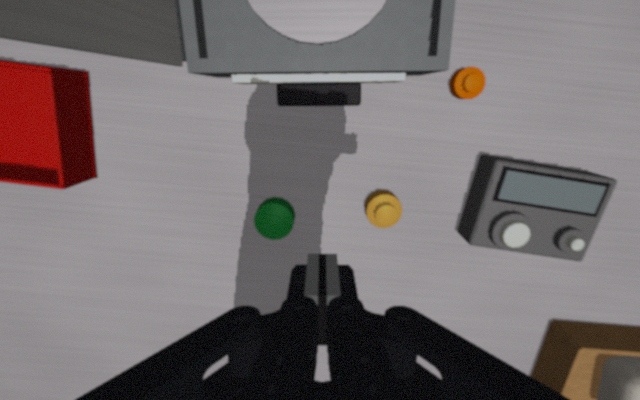

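The drawer is home: its front edge (232-405, row 77) sits against the housing. I go round to the outer side of the cover.

>>> play_rows --motion '[-20,-0.8,0,0,0,-90,1,-20,-0.8,0,0,0,-90,1,-20,-0.8,0,0,0,-90,1,-20,-0.8,0,0,0,-90,1,-20,-0.8,0,0,0,-90,1,-20,-0.8,0,0,0,-90,1,-20,-0.8,0,0,0,-90,1,-20,-0.8,0,0,0,-90,1]'

```text
time_s: 6.32
position: [460.6, 169.1, 284.0]
tool_rot: [0.973, -0.232, 0.001, -0.0]
ft_force: [-0.2, 0.3, 0.6]
gripper_width: 0.003
```

Run:
```python
from h import *
o=observe();print(o["time_s"],o["position"],o["q"],go(W(-190,195,285),5.5),go(W(-55,195,285),5.5))
```

```text
6.3167 [460.56838647 169.0502286  284.01198623] [ 3.51863912e-01 -3.01076007e-02  1.59835893e-01  1.75932853e+00
 -1.44481367e-04  2.39125301e+00] (array([ 0.07,  0.22, -0.1 ]), array([ -0. ,  -0.1, -32.3])) (array([11.47, -7.01, -0.08]), array([ -0. ,  -0.1, -32.3]))
```

>>> play_rows --motion '[2,-1.2,0,0,0,-7,1,4,-2.4,0,0,0,-14,1,6,-3.6,0,0,0,-21,1,8,-4.8,0,0,0,-28,1,10,-6,0,0,0,-32.3,1,11.5,-7,0,0,0,-32.3,1,11.5,-7,0,0,0,-32.3,1]'

```text
time_s: 6.9
position: [597.5, 177.6, 282.1]
tool_rot: [0.999, 0.043, -0.0, 0.0]
ft_force: [0.2, 0.5, -0.6]
gripper_width: -0.003
```

Run:
```python
from h import *
o=observe();p=o["position"];print(o["time_s"],p,(p-C)@ex,(p-C)@ey,o["q"],go(W(-55,195,285),5.5))
cv2.imwrite("pics/w5.png",snapshot("wrist")[:,:,::-1]); cv2.imwrite("pics/s5.png",cv2.resize(snapshot("scene")[50:290,250:550,::-1],None,fx=2.5,fy=2.5))
```

```text
6.9 [597.50936591 177.59569261 282.07396148] -52.28092981962034 192.58989517309877 [ 2.89011459e-01  3.03585982e-01  5.27676300e-01  1.79499991e+00
 -2.20867243e-04  1.77302464e+00] (array([-0.27, -0.24, -0.29]), array([ 0. ,  0. , -0.5]))
```

View pics/w5.png

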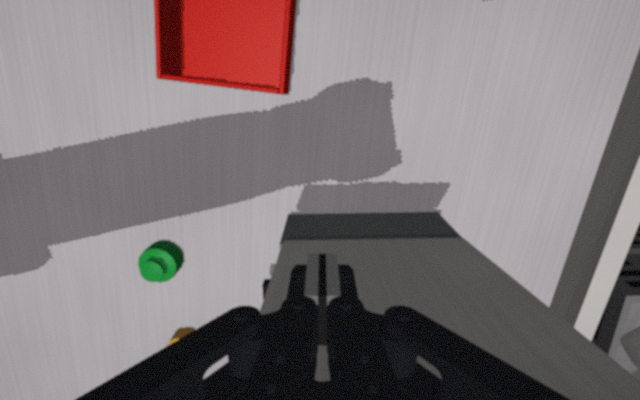

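View pics/s5.png

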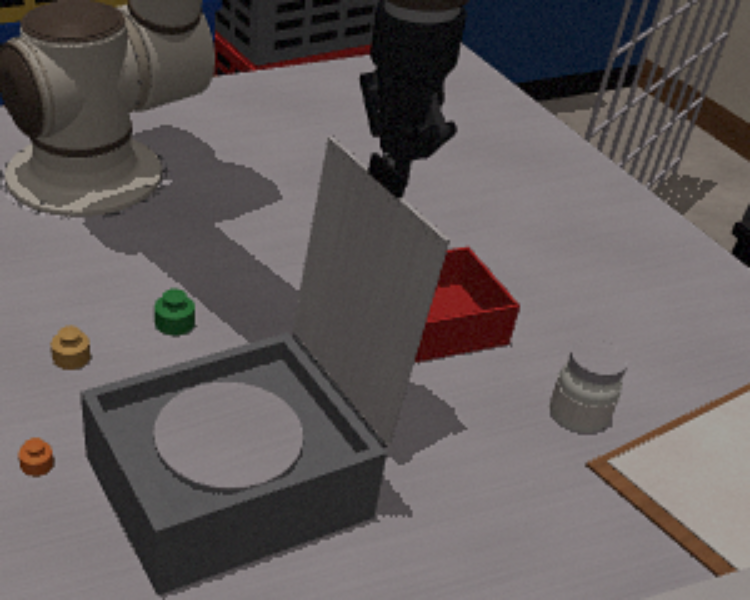

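```bash
cat >> h.py <<'E'
def arc(th,r=205,xs=-68,dn=0,g=11):
    t=np.radians(th); return W(xs,120-r*np.cos(t)+6*np.sin(t)+g,95+r*np.sin(t)+6*np.cos(t)-dn)
E
python3 - <<'E'
from h import *
for t in [100,97,94,91,88,85,82,79]: print(t,go(arc(t),5.5))
E
```

```text
100 (array([-1.32,  2.03, -1.26]), array([ 0. ,  0. , -0.5]))
97 (array([-1.31,  3.09, -1.45]), array([ 0. ,  0. , -0.5]))
94 (array([-1.3 ,  4.15, -1.58]), array([ 0. ,  0. , -0.5]))
91 (array([-1.29,  5.22, -1.66]), array([ 0. ,  0. , -0.5]))
88 (array([-1.28,  6.3 , -1.68]), array([ 0. ,  0. , -0.5]))
85 (array([-1.27,  7.37, -1.65]), array([ 0. ,  0. , -0.5]))
82 (array([-1.26,  8.44, -1.55]), array([ 0. ,  0. , -0.5]))
79 (array([-1.25,  9.5 , -1.41]), array([ 0. ,  0. , -0.5]))
```

>>> play_rows --motion '[-1.3,1,-0.8,0,0,0,1,-1.3,2,-1.3,0,0,0,1,-1.3,3.1,-1.5,0,0,0,1,-1.3,4.2,-1.6,0,0,0,1,-1.3,5.2,-1.7,0,0,0,1,-1.3,6.3,-1.7,0,0,0,1,-1.3,7.4,-1.7,0,0,0,1,-1.3,8.4,-1.6,0,0,0,1]'

```text
time_s: 7.67
position: [589.3, 91.4, 299.7]
tool_rot: [0.999, 0.043, 0.0, -0.0]
ft_force: [0.7, 1.5, 0.7]
gripper_width: 0.001
```

Run:
```python
from h import *
o=observe();p=o["position"];print(o["time_s"],p,(p-C)@ex,(p-C)@ey,o["ft_force"],o["q"])
for t in [79,76,73,70,66,62,58,54,50]: print(t,go(arc(t),5.5))
cv2.imwrite("pics/s6.png",cv2.resize(snapshot("scene")[50:290,250:550,::-1],None,fx=2.5,fy=2.5))
```

```text
7.6667 [589.33863449  91.42828784 299.66168528] -68.66891325571409 107.60161653632144 [0.74830198 1.50481887 0.69784615] [1.53880067e-01 2.45129472e-01 4.91262034e-01 1.81676749e+00
 6.30205088e-05 1.63795536e+00]
79 (array([0.08, 0.98, 0.23]), array([-0. , -0. , -0.5]))
76 (array([0.09, 2.04, 0.43]), array([-0. , -0. , -0.5]))
73 (array([0.1 , 3.08, 0.69]), array([-0. , -0. , -0.5]))
70 (array([0.1 , 4.11, 1.  ]), array([-0. , -0. , -0.5]))
66 (array([0.12, 5.45, 1.49]), array([-0. , -0. , -0.5]))
62 (array([0.13, 6.75, 2.08]), array([-0. , -0. , -0.5]))
58 (array([0.14, 8.01, 2.76]), array([-0. , -0. , -0.5]))
54 (array([0.15, 9.22, 3.53]), array([-0. , -0. , -0.5]))
50 (array([ 0.16, 10.38,  4.38]), array([-0. , -0. , -0.5]))
```

View pics/s6.png

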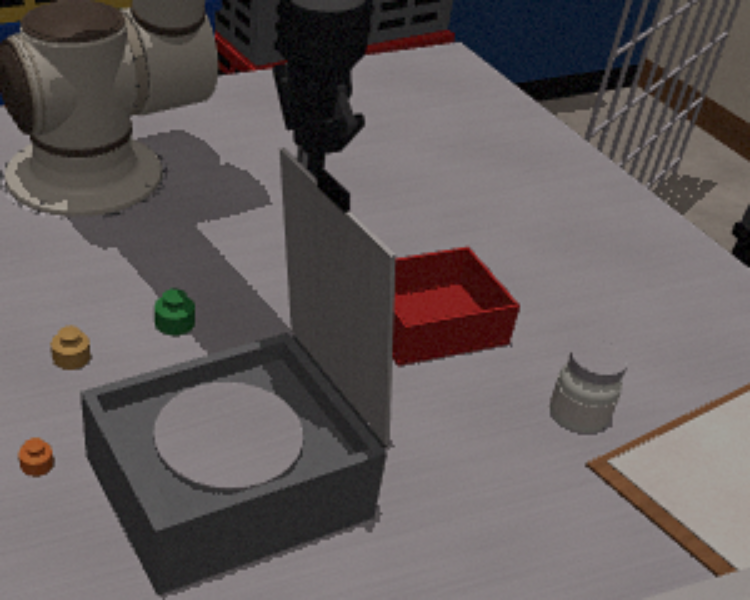

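The cover is now near upright and moving, at low force. I continue the arc.

>>> play_rows --motion '[0.1,1,0.2,0,0,0,1,0.1,2,0.4,0,0,0,1,0.1,3.1,0.7,0,0,0,1,0.1,4.1,1,0,0,0,1,0.1,5.4,1.5,0,0,0,1,0.1,6.7,2.1,0,0,0,1,0.1,8,2.8,0,0,0,1,0.1,9.2,3.5,0,0,0,1]'

```text
time_s: 8.38
position: [598.1, -0.4, 263.9]
tool_rot: [0.999, 0.043, -0.0, 0.0]
ft_force: [-0.6, 0.5, 0.0]
gripper_width: 0.0
```

Run:
```python
from h import *
o=observe();p=o["position"];print(o["time_s"],p,(p-C)@ex,(p-C)@ey,o["ft_force"],o["q"])
for t in [50,46,42,38,34,30,26,22]: print(t,go(arc(t),5.5))
cv2.imwrite("pics/s7.png",cv2.resize(snapshot("scene")[50:290,250:550,::-1],None,fx=2.5,fy=2.5))
```

```text
8.3833 [ 5.98058606e+02 -4.36893192e-01  2.63878428e+02] -68.78973814164719 15.32364207951388 [-0.59223396  0.45401032  0.04693898] [-7.06364957e-04  2.23215342e-01  3.93511023e-01  1.74135903e+00
 -5.06858837e-05  1.48334989e+00]
50 (array([0.09, 1.15, 0.8 ]), array([ 0. ,  0. , -0.5]))
46 (array([0.1 , 2.24, 1.72]), array([ 0. ,  0. , -0.5]))
42 (array([0.11, 3.26, 2.72]), array([ 0. ,  0. , -0.5]))
38 (array([0.12, 4.22, 3.79]), array([ 0. ,  0. , -0.5]))
34 (array([0.13, 5.09, 4.93]), array([ 0. ,  0. , -0.5]))
30 (array([0.13, 5.88, 6.12]), array([ 0. ,  0. , -0.5]))
26 (array([0.14, 6.59, 7.36]), array([ 0. ,  0. , -0.5]))
22 (array([0.15, 7.21, 8.65]), array([ 0. ,  0. , -0.5]))
```

View pics/s7.png

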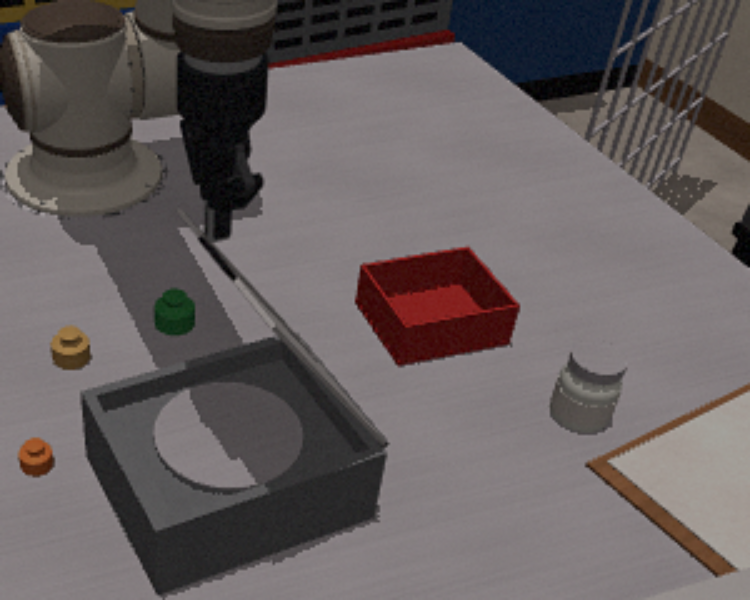

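Following well, so I carry on down.

>>> play_rows --motion '[0.1,1.1,0.8,0,0,0,1,0.1,2.2,1.7,0,0,0,1,0.1,3.3,2.7,0,0,0,1,0.1,4.2,3.8,0,0,0,1,0.1,5.1,4.9,0,0,0,1,0.1,5.9,6.1,0,0,0,1,0.1,6.6,7.4,0,0,0,1,0.1,7.2,8.6,0,0,0,1]'

```text
time_s: 9.1
position: [605.2, -71.4, 177.2]
tool_rot: [0.999, 0.043, -0.0, 0.0]
ft_force: [0.2, 1.1, 0.3]
gripper_width: 0.0
```

Run:
```python
from h import *
o=observe();p=o["position"];print(o["time_s"],p,(p-C)@ex,(p-C)@ey,o["ft_force"],o["q"])
for t in [18,14,10,7,4,2,0]: print(t,go(arc(t),5.5))
cv2.imwrite("pics/s8.png",cv2.resize(snapshot("scene")[50:290,250:550,::-1],None,fx=2.5,fy=2.5))
```

```text
9.1 [605.15706837 -71.40118141 177.20689952] -68.52230732601018 -55.99424312340814 [0.18389614 1.11799808 0.28380782] [-1.17381725e-01  2.17823250e-01  2.18273789e-01  1.57174669e+00
 -1.35010514e-04  1.36656312e+00]
18 (array([0.06, 0.61, 1.32]), array([ 0. ,  0. , -0.5]))
14 (array([0.06, 1.05, 2.68]), array([ 0. ,  0. , -0.5]))
10 (array([0.07, 1.38, 4.07]), array([ 0. ,  0. , -0.5]))
7 (array([0.07, 1.57, 5.13]), array([ 0. ,  0. , -0.5]))
4 (array([0.07, 1.71, 6.19]), array([ 0. ,  0. , -0.5]))
2 (array([0.07, 1.77, 6.91]), array([ 0. ,  0. , -0.5]))
0 (array([0.07, 1.8 , 7.62]), array([ 0. ,  0. , -0.5]))
```

View pics/s8.png

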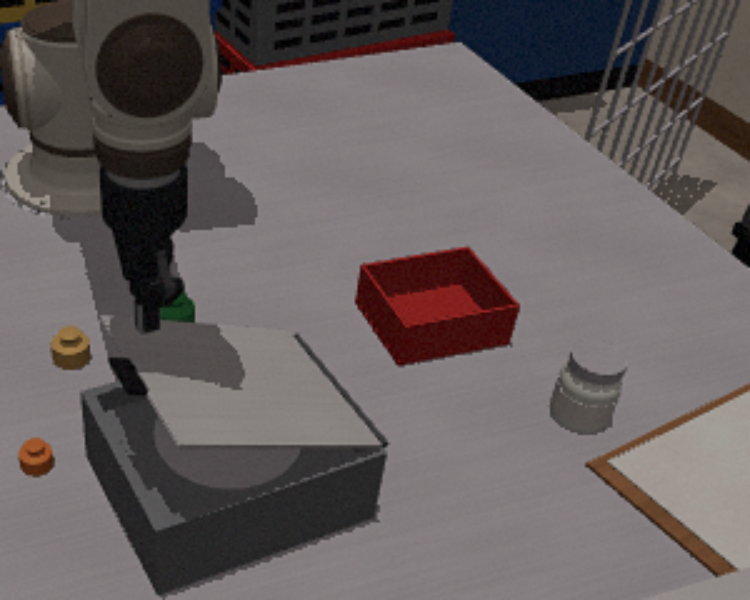

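>>> play_rows --motion '[0.1,0.6,1.2,0,0,0,1,0.1,1,2.3,0,0,0,1,0.1,1.3,3.4,0,0,0,1,0.1,1.5,4.5,0,0,0,1,0.1,1.6,5.4,0,0,0,1,0.1,1.7,6.2,0,0,0,1,0.1,1.7,6.8,0,0,0,1,0.1,1.7,7.2,0,0,0,1]'

```text
time_s: 9.82
position: [607.6, -87.2, 105.9]
tool_rot: [0.999, 0.044, -0.0, -0.0]
ft_force: [-0.1, -0.7, 1.5]
gripper_width: -0.004
```

>>> play_rows --motion '[0,0,0.2,0,0,0,1,0,0,0.4,0,0,0,1]'

```text
time_s: 9.98
position: [607.8, -87.2, 102.9]
tool_rot: [0.999, 0.044, 0.0, -0.0]
ft_force: [-0.8, -0.0, 0.9]
gripper_width: 0.001
```

>>> play_rows --motion '[0,0,0.1,0,0,0,1,0,0,0.2,0,0,0,1]'

```text
time_s: 10.15
position: [607.9, -87.3, 101.1]
tool_rot: [0.999, 0.044, 0.0, 0.0]
ft_force: [-1.9, 0.3, 0.6]
gripper_width: -0.001
```

>>> play_rows --motion '[0,0,0.1,0,0,0,1,0,0,0.2,0,0,0,1]'

```text
time_s: 10.32
position: [608.1, -87.3, 100.9]
tool_rot: [0.999, 0.044, 0.001, 0.0]
ft_force: [-6.5, 1.6, 18.5]
gripper_width: -0.005
```

>>> play_rows --motion '[0,0,0.1,0,0,0,1,0,0,0.2,0,0,0,1]'

```text
time_s: 10.48
position: [608.2, -87.3, 100.6]
tool_rot: [0.999, 0.044, 0.002, 0.0]
ft_force: [-10.6, 1.8, 29.9]
gripper_width: -0.002
```

Firm stop at z=101, which matches the closed face height. I lift off and travel above the large key.

Run:
```python
from h import *
print(go([417,-266,150],5.5))
```

```text
(array([-20.58,  16.14,  -5.  ]), array([ 0. , -0.2, -0.5]))
```

>>> play_rows --motion '[0,0,-2,0,0,0,1,0,0,-5,0,0,0,1,-3,3,-8,0,0,0,1,-6,6,-8,0,0,0,1,-9,9,-8,0,0,0,1,-12,12,-7,0,0,0,1,-15,15,-6,0,0,0,1,-15,15,-6,0,0,0,1]'

```text
time_s: 11.15
position: [468.4, -252.6, 156.3]
tool_rot: [0.999, 0.042, -0.0, 0.0]
ft_force: [0.4, 0.1, -0.4]
gripper_width: -0.004
```

Run:
```python
from h import *
o=observe();print(o["time_s"],o["position"],o["ft_force"],go([405,-266,150],5.5))
for n in ["wrist","top","scene"]: cv2.imwrite(f"pics/{n}9.png",snapshot(n)[:,:,::-1])
```

```text
11.15 [ 468.36718041 -252.6477265   156.33974135] [ 0.37453793  0.1413288  -0.4488064 ] (array([-6.43,  0.8 ,  0.64]), array([ 0. ,  0. , -0.7]))
```

View pics/scene9.png

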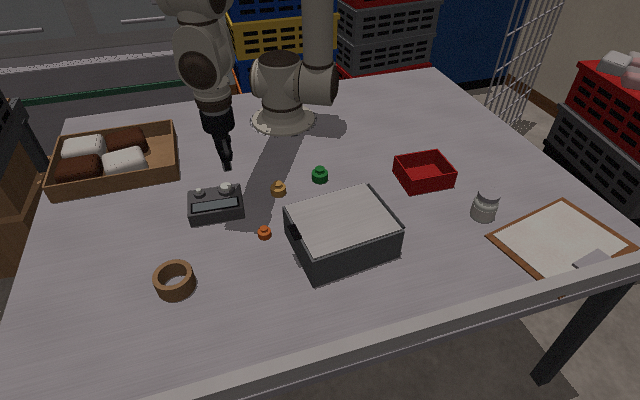

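View pics/top9.png

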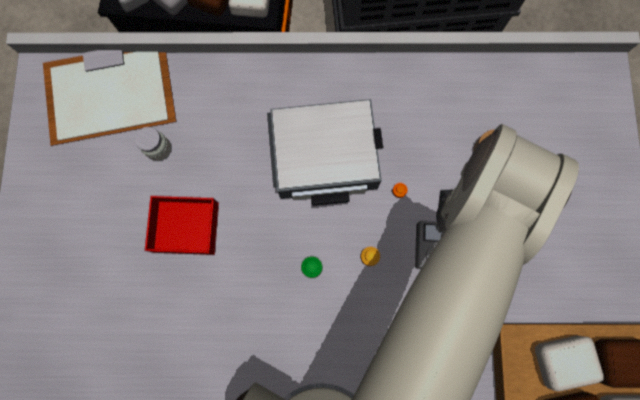

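The cover lies flat and the drawer is in. Next I check the drawer's extent numerically and locate the key from the wrist camera.

Run:
```python
import cv2
im=cv2.imread("pics/top9.png")
cv2.imwrite("pics/tc9.png",cv2.resize(im[90:215,255:395],None,fx=5,fy=4.8,interpolation=cv2.INTER_CUBIC))
```

```text
(no output)
```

View pics/wrist9.png

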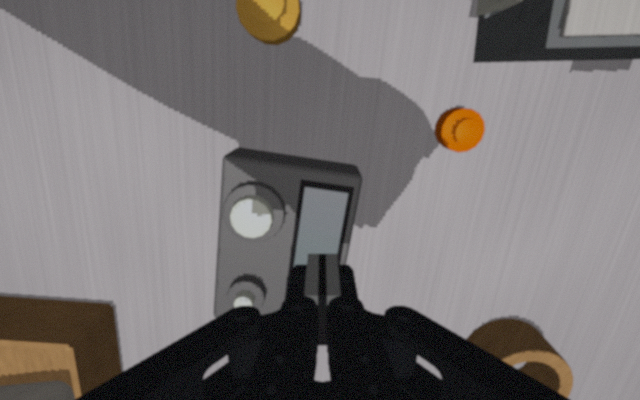

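View pics/tc9.png

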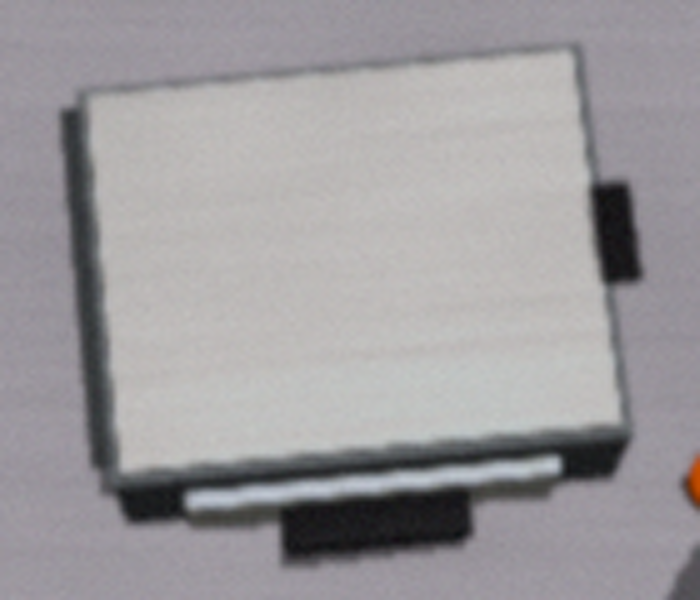

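Run:
```python
from h import *
f=lambda x,y,z:plane("top",255+x/5,90+y/4.8,z)
m=(f(285,556,52)+f(470,538,52))/2
print("ledge x",(m-C)@ex)
m=(f(187,506,64)+f(562,471,64))/2; print("front x",(m-C)@ex)
for z in (55,60,63): print(plane("wrist",250,217,z),plane("top",437.2,254.6,z))
o1,d1=ray("top",437.2,254.6);o2,d2=ray("wrist",250,217)
s=np.linalg.lstsq(np.stack([d1,-d2],1),o2-o1,rcond=None)[0];print(o1+d1*s[0],o2+d2*s[1])
print(go([416.5,-266,90],5.5))
```

```text
ledge x -132.72619427133682
front x -105.94510787888248
[ 415.72774733 -266.40256343   55.        ] [ 417.18456677 -267.50517159   55.        ]
[ 416.69726299 -264.44620145   60.        ] [ 416.76240149 -266.38950378   60.        ]
[ 417.27897239 -263.27238426   63.        ] [ 416.50910232 -265.7201031    63.        ]
[ 416.97273353 -266.94535406   57.50888983] [ 416.14104477 -265.56858062   57.13146345]
(array([-5.56,  1.08,  6.7 ]), array([ 0. , -0. , -0.6]))
```

Drawer: ledge at -132.7 against -132 expected, so home. Key at about (416.5, -266), top z ≈ 57-60.

>>> play_rows --motion '[-3,0.6,0,0,0,0,1,-5.5,1.1,0,0,0,0,1,-5.5,1.1,2,0,0,0,1,-5.5,1.1,4,0,0,0,1,-5.5,1.1,6,0,0,0,1,-5.5,1.1,7,0,0,0,1,-5.5,1.1,7,0,0,0,1]'

```text
time_s: 11.88
position: [417.5, -264.2, 84.9]
tool_rot: [0.999, 0.044, -0.001, -0.001]
ft_force: [-0.1, -0.3, 0.2]
gripper_width: -0.001
```

Run:
```python
from h import *
o=observe();print(o["time_s"],o["position"],o["ft_force"],go([416.5,-266,66],5.5))
for n in ["wrist"]: cv2.imwrite(f"pics/{n}10.png",snapshot(n)[:,:,::-1])
```

```text
11.8833 [ 417.45348901 -264.23892157   84.91498405] [-0.05764652 -0.27093826  0.18461815] (array([-0.11,  0.17,  1.89]), array([-0.1,  0.1, -0.4]))
```

View pics/wrist10.png

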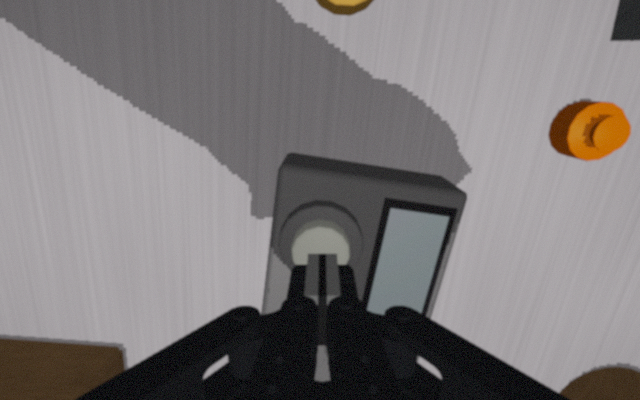

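The large key is centred under the fingertips (column 321). I press in small steps.

>>> play_rows --motion '[0,0.1,1,0,0,0,1,0,0.1,1.9,0,0,0,1,0,0.1,2.3,0,0,0,1,0,0.1,2.6,0,0,0,1]'

```text
time_s: 12.27
position: [418.1, -266.7, 60.8]
tool_rot: [0.999, 0.044, 0.0, 0.0]
ft_force: [0.1, 0.7, 16.5]
gripper_width: -0.003
```

>>> play_rows --motion '[0,0,0.2,0,0,0,1,0,0,0.4,0,0,0,1]'

```text
time_s: 12.43
position: [418.4, -266.8, 60.2]
tool_rot: [0.999, 0.044, 0.001, 0.001]
ft_force: [-11.7, 9.4, 43.6]
gripper_width: -0.001
```

>>> play_rows --motion '[0,0,0.1,0,0,0,1,0,0,0.2,0,0,0,1]'

```text
time_s: 12.6
position: [418.5, -266.9, 60.1]
tool_rot: [0.999, 0.044, 0.002, 0.001]
ft_force: [-15.5, 11.7, 51.6]
gripper_width: 0.002
```

Run:
```python
from h import *
a=snapshot("wrist"); cv2.imwrite("pics/w11.png",a[:,:,::-1])
s=snapshot("scene"); cv2.imwrite("pics/s11.png",cv2.resize(s[140:235,175:260,::-1],None,fx=6,fy=6,interpolation=cv2.INTER_CUBIC))
```

```text
(no output)
```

View pics/w11.png

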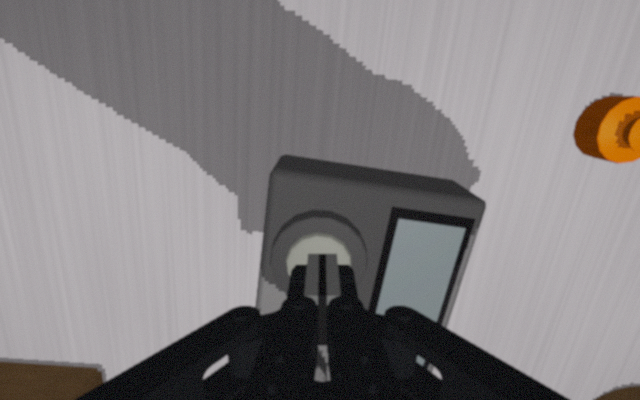

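View pics/s11.png

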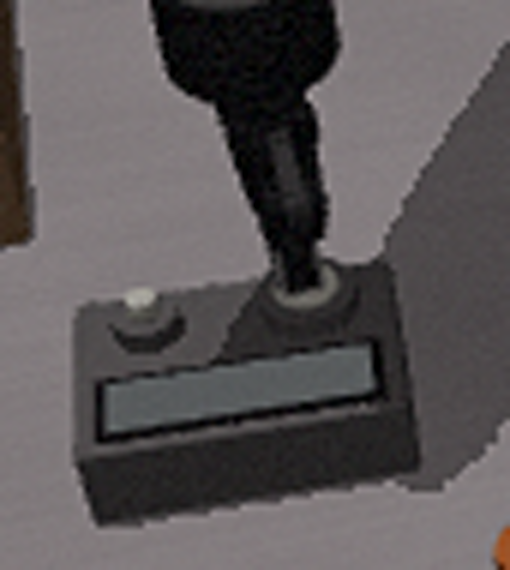

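The key looks sunk to its collar under the fingertips, while the small key still stands up. I let go and lift.

>>> play_rows --motion '[0,0,-0.6,0,0,0,1,0,0,-2,0,0,0,1,0,0,-5,0,0,0,1,0,0,-9,0,0,0,1,-3,0,-12,0,0,0,1,-6,0,-14,0,0,0,1,-9,0,-14,0,0,0,1,-9,0,-14,0,0,0,1]'

```text
time_s: 13.37
position: [325.1, -274.9, 197.1]
tool_rot: [0.999, 0.043, 0.001, 0.001]
ft_force: [0.2, 0.5, -0.5]
gripper_width: 0.001
```

Run:
```python
from h import *
o=observe();print(o["time_s"],o["position"],o["ft_force"])
s=snapshot("scene"); cv2.imwrite("pics/s12.png",cv2.resize(s[140:290,150:500,::-1],None,fx=2.2,fy=2.2,interpolation=cv2.INTER_CUBIC))
cv2.imwrite("pics/s12b.png",cv2.resize(s[140:235,175:260,::-1],None,fx=6,fy=6,interpolation=cv2.INTER_CUBIC))
cv2.imwrite("pics/t12.png",snapshot("top")[:,:,::-1])
```

```text
13.3667 [ 325.12219986 -274.86888213  197.05756226] [ 0.18918177  0.52764599 -0.52869467]
```

View pics/s12.png

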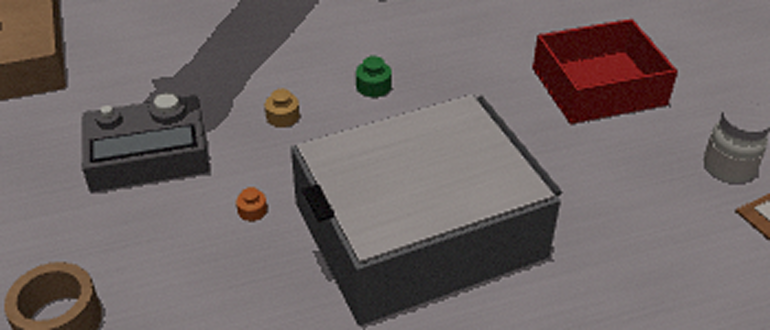

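View pics/s12b.png

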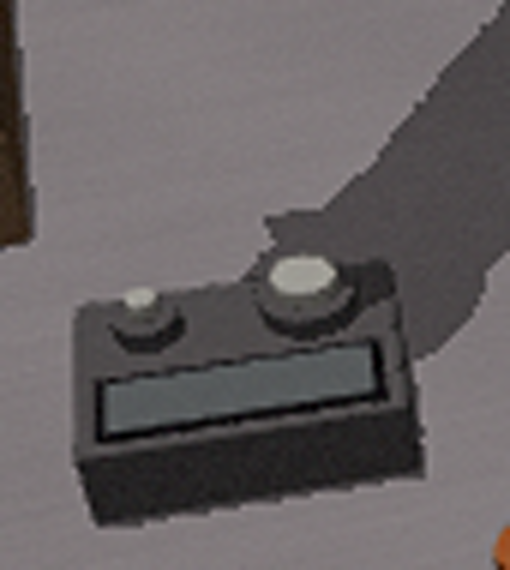

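View pics/t12.png

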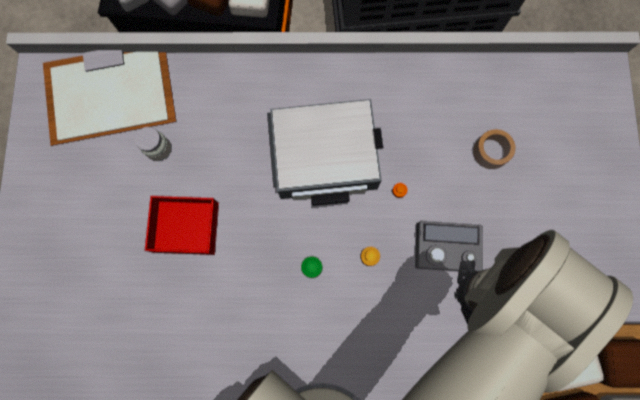

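The large key has sprung back, the cover is flat, the drawer is home, and the crate, jar, tape and loose weights have not moved. I hand it in.

```bash
python3 -c "
from rig import *
print(finish_job())"
```

```text
the job is handed in; nothing more can be done
None
```

The job is done and handed in at about 13.5 s on the robot's clock. In order, the fingertips pushed the drawer home, swung the cover shut and pressed the large key once.

- **Drawer:** it ran into its stop. The top view then put the pull ledge 132.7 mm from the scale's centre, against 132 mm expected. The brass weight was standing when last seen, about halfway in. Once the cover was shut it could not be seen, so its final stance rests on the slow push.
- **Cover:** it came to a hard stop with the fingertip at 101 mm, which matches the closed face height. The pictures show it lying flat.
- **Large key:** it was pressed to a hard stop, then released, and the last pictures show it back up. I pushed harder than needed, about 52 N at the fingertips, which is below the 120 N wrist limit.
- **Key height:** the camera estimates of its top disagreed, at 57 and 63 mm. The stop at about 60.5 mm implies about 66 mm. I relied on the hard stop and on the picture of the key sunk level with its collar.
- **Everything else:** I did not touch the small key. The crate, tape roll, jar and other weights look unmoved in the final top view, and the arm ended clear of everything.

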